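# Set the hold-down of the strip guide to running clearance

### The job

Set up the hold-down of the strip guide on the bench for the next strips: swing its red-handled clamp lever open, slide the carriage until the pointer stands at the line on the red clip of the scale, and swing the lever fully shut again so that the carriage cannot creep. Then screw the brass knurled nut down (clockwise) until it bottoms with the rubber foot pressed on the wooden strip, and back it off a quarter turn so that the strip can just slide underneath. Finish with the gripper still holding the nut there, so that I can lock it, and leave the strip and the other things on the bench where they are.

Things in the scene. Friction and masses are not known exactly. Their poses are not given: they have to be found in the camera images.
- strip_guide: The strip guide, fixed: plywood base 150 x 430 x 18 mm, wooden fence with a black-ticked rule on its near side (top 42 mm above the bench), aluminium rail parallel to it (40 mm wide, top 41.5 mm up). Origin on the bench under the middle of the rail's centre line; y runs along the rail, x from the fence (x = -0.076) to the rail (x = 0), z up.
- carriage (a joint): Slide of the blue carriage (54 mm wide, 150 mm long, top 54 mm up) along the guide's +y, 0 to 0.20 m. At 0 the nut's stud is at x = 0, y = -0.150 in the guide's frame. Lever open: slides with about 6 N and stays where left. Lever shut: a brake holds it. It can be drawn along by the open lever's handle, which then is in line with the rail.
- clamp_lever (a joint): Dark steel clamp lever on the carriage; upright pivot 95 mm along the guide's +y from the stud, at x = 0. 0 rad = shut (locked): points from the pivot to the fence (guide's -x). 1.571 = open: points along the guide's +y, away from the nut. Opens clockwise seen from above, stops at both ends, turns with about 0.15 N m, stays where left.
- lever_handle (a point): Middle of the lever's upright red plastic handle, a round post 17 mm in diameter that stands on the lever's end, 65 mm from the pivot; this point lies 88 mm above the bench. The post reaches from 66 mm to 106 mm above the bench. Grip it from above.
- pointer (a point): Tip of the aluminium pointer, a flat arm (12 mm wide, tip 5 mm wide, black hairline along its middle) that reaches from the carriage over the wooden strip to the rule on the fence. Moves with the carriage, 45 mm along the guide's +y from the stud.
- red_mark (a point): The white line on the red clip (12 mm wide) on the near edge of the fence: the mark for the pointer. Fixed, but at another place along the rule in every start, always on the guide's +y side of the pointer's start. Its axes are parallel to the guide's; the pointer is on the mark when both have the same y in the guide's frame.
- nut_turn (a joint): Turn of the brass nut in rad: 0 = screwed down until it bottoms (hard stop, the rubber foot pressed on the strip), growing as it is unscrewed anticlockwise seen from above, up to 5.5. One turn lifts nut, strap and foot by 6 mm. It turns with about 0.06 N m and stays where it is left; it starts 2.2 to 4.0 rad up. It cannot come off.
- knurled_nut: Brass knurled head of the nut, 38 mm diameter, 24 mm high, black line from centre to rim and down its side (its own -x). Origin: centre of its underside, on the stud's axis, 93 mm above the bench when bottomed. Below it 13 mm of collar (26 mm diameter), then the grey strap. The stud ends 127 mm above the bench. Nothing else stands at the head's height within 90 mm.
- foot: The black rubber pressure foot, 24 mm in diameter, under the end of the grey strap and over the wooden strip. Origin: centre of its underside. Goes up and down with the nut.
- strip: The wooden strip 40 x 300 x 15 mm lying loose in the guide between fence and rail, under the foot. Origin: centre of its underside. To be left where it lies.
- strip_3: Wooden strip 50 x 330 x 12 mm on the left, bystander. Origin: centre of its underside, as for all that follow.
- pencil: Red pencil 158 mm long, bystander in front of the guide.
- tape_measure: Yellow tape measure 37 x 94 x 69 mm, bystander.
- screwdriver: Red-handled screwdriver 191 mm long, bystander.
- wrench: Steel wrench 237 mm long, bystander.
- masking_tape: Roll of masking tape, 104 mm across, 25 mm high, bystander.
- combination_square: Combination square 108 x 305 x 18 mm, bystander.
- sanding_block: Sanding block 64 x 112 x 24 mm, bystander.

How it is judged:
By the outcome, as a careful person would: the job done as asked, in the order asked, and still so for the second after the job is handed in, while the arm keeps its last pose, push and grip.
It also fails if it takes over 64 s, if anything falls off the work surface, if the arm or the gripper's body presses on something with over 40 N, if the wrist force passes 120 N, or if a joint passes its speed limit or range.

### The arm

A 6-joint arm with a two-finger parallel gripper is mounted at the origin on a cart in front of the work surface, level with it; the furniture and walls round the work are solid. World frame = base frame: x ahead of the robot, y to its left, z up, the work surface at z = 0. Lengths are in m, angles in rad, forces in N, time in s.
With the tool pointing down it reaches from about 0.35 to 0.85 m from the base axis. Payload 8.1 kg.
Tool frame: the origin (TCP) lies at the very end of the fingers, on their centre line; the grasp point (between the pads) lies 19 mm behind it; z points along the fingers, y is the line along which they close (so a half turn about z gives the same grasp; the last joint's range is limited). The gripper opens to 93 mm and grips with 3 to 60 N. Pads are 15 mm wide; open, the fingers measure 128 mm over their backs; the gripper's body (75 mm by 188 mm) begins 65 mm behind the grasp point.
Start: joints at [-1.192, 0.13, 1.488, -0, 1.523, -0.085], TCP at [0.268, -0.537, 0.219] pointing down, gripper open.
Joint ranges: [-2.96, 2.96], [-0.89, 2.26], [0.02, 2.5], [-1.34, 4.48], [0, 2.73], [-2.66, 2.66]. Speed limits (rad/s): [2.39, 2.39, 2.79, 3.14, 3.14, 3.14].

### API

Orientations are given as a 3x3 rotation matrix whose columns are the frame's x, y, z axes.
In Python, from rig import env gives the robot as it stands.
- The arm moves only by the shell command python3 -m pendant 'ROWS' [FORCE]. ROWS is a JSON object of lists of equal length, an entry for each row: "twist": the turn, a rotation vector about the world's x, y, z in units of 2 rad (1.0 is 2 rad), a list of three; "xyz": the shift along the world's x, y, z in units of 50 cm (1.0 is 50 cm), a list of three; "hand": the opening, from 0 (shut) to 1 (fully open). A call has 1 to 12 rows; each row is the pose to reach, as a shift and turn from the pose commanded when the call began; what a row does not reach only later rows make up. A row lasts 1/12 s, in which the tool goes at most 41.7 mm and 7.16 degrees, less where a joint would pass 70% of its speed; a pose out of reach is approached as far as the arm can. A call with a number of a shift or a turn outside -1 to 1 is refused whole. A call with a gripper value outside its range is refused whole. The fingers move at their own pace and stop on an object; FORCE is the grip in N (left out, the last holds). Time passes only in rows, so rows that repeat a pose let the fingers close. It gives the time, the measured TCP pose, the force, the opening and the grip force at its end, in the units of the state.
- env.get_state(): the state, without advancing time (a new reading comes with each control period).
- env.capture(name): name is "side" or "top"; returns a dict with "color" (420x560x3 uint8, red, green, blue), "camera_matrix" (3x3 intrinsics, pixels), "dist" ([k1, k2, p1, p2, k3] as OpenCV has them; the pictures are not rectified), "R" (3x3) and "t" (3): a world point X has camera coordinates R X + t. Camera axes: x right, y down, z forward; pixel columns grow to the right and rows downward; lengths in m; the calibration is good to about 2 mm. A picture is of the moment at which its call begins. There is no depth.
- env.hand_in(): hands the job in; it is judged then, once.
The state is a dict: "time": time; "joints": joint angles; "joint_velocities": joint speeds; "joint_efforts": joint torques, N m; "tool_pos": TCP position; "ee_rot": TCP orientation; "contact_force": force on the tool from outside, world axes, zero at the start; "torque": the same for the moment, N m; "grip_width": finger opening in m; "finger_force": force on a finger pad.
Only numpy, scipy, OpenCV 4.12 (cv2) and the standard library are available. Lean on these libraries where they do the work, as an engineer would, in place of code of your own. Each camera call takes 0.05 s, during which the arm holds its last target. There are 200 camera calls.

## Working session

There is one attempt and no reset: what is moved stays moved. The work goes in short steps, Python scripts to look and compute and a shell command to move; the robot and the scene stay as the last step left them, time stands still between calls to the robot, and variables do not carry over. Pictures are saved under pics/ and viewed, at most 10 in all, crops included, and the job is handed in when it is done.

```bash
ls; mkdir -p pics
cat > h.py <<'E'
import numpy as np, cv2
from rig import env
def cap(n,fn=None):
    c=env.capture(n)
    if fn: cv2.imwrite('pics/'+fn,c['color'][:,:,::-1])
    return c
def ray(c,px):
    p=cv2.undistortPoints(np.array([[px]],float),np.array(c['camera_matrix']),np.array(c['dist']))[0,0]
    R=np.array(c['R']);t=np.array(c['t'])
    return -R.T@t, R.T@np.array([p[0],p[1],1.])
def plane(c,px,z):
    o,d=ray(c,px); return o+d*(z-o[2])/d[2]
def proj(c,X):
    R=np.array(c['R']);return cv2.projectPoints(np.array(X,float).reshape(-1,1,3),cv2.Rodrigues(R)[0],np.array(c['t'],float),np.array(c['camera_matrix']),np.array(c['dist']))[0][:,0]
def tri(c1,p1,c2,p2):
    o1,d1=ray(c1,p1);o2,d2=ray(c2,p2);d1/=np.linalg.norm(d1);d2/=np.linalg.norm(d2)
    s=np.linalg.lstsq(np.stack([d1,-d2],1),o2-o1,rcond=None)[0]
    a,b=o1+s[0]*d1,o2+s[1]*d2; return (a+b)/2,np.linalg.norm(a-b)
E
python3 - <<'E'
from h import *
for n in('top','side'):
    c=cap(n,n+'0.png'); print(n,-np.array(c['R']).T@c['t'],c['camera_matrix'][0][0])
E
```

```text
pics
top [ 0.37419153 -0.05010881  1.28355146] 403.9678418919482
side [ 0.45586867 -1.87190355  0.84620748] 507.9912840616813
```

View pics/top0.png

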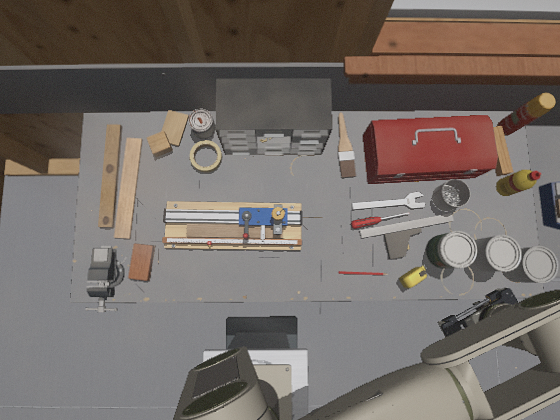

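View pics/side0.png

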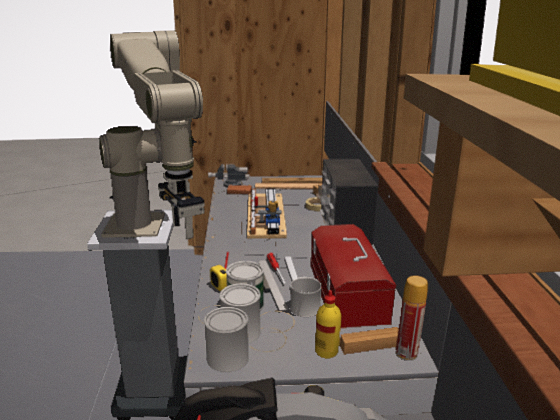

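The top view shows the guide at about px (163–301, 202–251), with the nut near (278,213), the lever handle near (246,237), the pointer near (263,240) and the red clip near (210,244). The guide's +y points to image left. I'll enlarge that area.

Run:
```python
from h import *
c=cap('top');im=c['color'][:,:,::-1]
cv2.imwrite('pics/crop1.png',cv2.resize(im[195:258,155:310],None,fx=5,fy=5,interpolation=cv2.INTER_CUBIC))
hsv=cv2.cvtColor(c['color'],cv2.COLOR_RGB2HSV)
H,S,V=[a.astype(int) for a in cv2.split(hsv)]
def comps(m,name,box=(195,258,155,310)):
    y0,y1,x0,x1=box
    k=np.zeros_like(m,np.uint8);k[y0:y1,x0:x1]=m[y0:y1,x0:x1]
    n,l,s,ce=cv2.connectedComponentsWithStats(k)
    for i in range(1,n):
        if s[i,4]>=4: print(name,s[i],ce[i].round(2))
comps(((H<6)|(H>172))&(S>130)&(V>60),'red')
comps((H>100)&(H<125)&(S>120),'blue')
comps((H>12)&(H<24)&(S>150)&(V>120),'brass')
for px in [(163.5,251),(301,251),(301,202),(163.5,202)]: print(plane(c,px,.018).round(4))
```

```text
red [244 234   3   3   9] [245. 235.]
red [207 242   4   3   5] [208.8 243.2]
blue [239 208  34  17 374] [258.08 215.39]
blue [283 209   4  14  28] [285.21 216.36]
blue [283 224   4   1   4] [284.5 224. ]
[0.4506 0.2836 0.018 ]
[ 0.448  -0.1457  0.018 ]
[ 0.6036 -0.1484  0.018 ]
[0.606  0.2893 0.018 ]
```

View pics/crop1.png

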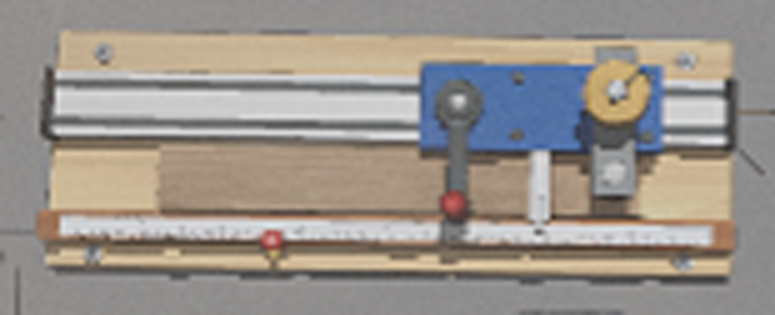

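The crop (5× plus offset 155,195) shows the nut at (618,92), its black line pointing up-right, the pivot at (458,102), the handle top at (454,203), the pointer at x≈540 and the clip at x≈272. The lever is shut.

Run:
```python
from h import *
c=cap('top')
f=lambda u,v,z: plane(c,((u+.5)/5-.5+155,(v+.5)/5-.5+195),z).round(4)
print('rail far',f(60,73,.0415),f(420,73+2,.0415),'near',f(60,137,.0415),f(415,146,.0415),f(665,76,.0415))
print('fence near',f(40,237,.042),f(730,249,.042))
print('base far', f(60,32,.018),f(730,42,.018),'near',f(45,266,.018),f(728,275,.018))
print('nut',f(618,92,.12),'tip',f(618,90,.127),'pivot',f(458,102,.066),'handle',f(454,203,.106))
print('pointer',f(540,230,.045),'clip',f(272,240,.048))
s=env.get_state();print(s['ee_rot'],s['joints'],s['contact_force'],s['grip_width'])
```

```text
rail far [0.5789 0.2724 0.0415] [0.5764 0.0482 0.0415] near [0.5387 0.271  0.0415] [0.5319 0.051  0.0415] [ 0.5749 -0.1044  0.0415]
fence near [0.4767 0.281  0.042 ] [ 0.4668 -0.143   0.042 ]
base far [0.6092 0.2795 0.018 ] [ 0.6004 -0.1471  0.018 ] near [0.4606 0.2836 0.018 ] [ 0.4524 -0.1433  0.018 ]
nut [ 0.5529 -0.0734  0.12  ] tip [ 0.553  -0.0733  0.127 ] pivot [0.5556 0.023  0.066 ] handle [0.49   0.0227 0.106 ]
pointer [ 0.479  -0.0263  0.045 ] clip [0.4737 0.1374 0.048 ]
[[ 8.94351095e-01  4.47365549e-01 -4.29541569e-04]
 [ 4.47365746e-01 -8.94350478e-01  1.05412504e-03]
 [ 8.74185194e-05 -1.13492007e-03 -9.99999352e-01]] [-1.19238938e+00  1.30889428e-01  1.48884718e+00 -9.72790562e-06
  1.52299428e+00 -8.54103556e-02] [ 0.00648498  0.84179762 -0.34384601] 0.09332782929454206
```

```bash
python3 -m pendant '{"twist":[[0,0,-0.243],[0,0,-0.243],[0,0,-0.243],[0,0,-0.243],[0,0,-0.243],[0,0,-0.243],[0,0,-0.243],[0,0,-0.243],[0,0,-0.243],[0,0,-0.243],[0,0,-0.243],[0,0,-0.243]],"xyz":[[0.4,0.96,-0.04],[0.4,0.96,-0.04],[0.4,0.96,-0.04],[0.4,0.96,-0.04],[0.4,0.96,-0.04],[0.4,0.96,-0.04],[0.4,0.96,-0.04],[0.4,0.96,-0.04],[0.4,0.96,-0.04],[0.4,0.96,-0.04],[0.4,0.96,-0.04],[0.4,0.96,-0.04]],"hand":[0.6,0.6,0.6,0.6,0.6,0.6,0.6,0.6,0.6,0.6,0.6,0.6]}'
```

```text
time: 1.2
tool_pos: [0.4606, -0.074, 0.1995]
ee_rot: [[1.0, -0.022, 0.001], [-0.022, -1.0, -0.0], [0.001, 0.0, -1.0]]
contact_force: [0.6, 0.1, -0.3]
grip_width: 0.0556
finger_force: 0.0
```

```bash
python3 -m pendant '{"twist":[[0,0,0],[0,0,0],[0,0,0],[0,0,0],[0,0,0],[0,0,0]],"xyz":[[0.05,0.17,-0.1],[0.05,0.17,-0.1],[0.05,0.17,-0.1],[0.05,0.17,-0.1],[0.05,0.17,-0.1],[0.05,0.17,-0.1]],"hand":[0.6,0.6,0.6,0.6,0.6,0.6]}'
```

```text
time: 1.7
tool_pos: [0.4855, 0.0083, 0.1499]
ee_rot: [[1.0, -0.022, 0.0], [-0.022, -1.0, -0.001], [0.0, 0.001, -1.0]]
contact_force: [0.2, -0.4, -0.4]
grip_width: 0.056
finger_force: 0.0
```

```bash
python3 -m pendant '{"twist":[[0,0,0],[0,0,0],[0,0,0],[0,0,0],[0,0,0],[0,0,0],[0,0,0],[0,0,0],[0,0,0],[0,0,0],[0,0,0],[0,0,0]],"xyz":[[0.009,0.03,0],[0.009,0.03,-0.05],[0.009,0.03,-0.1],[0.009,0.03,-0.15],[0.009,0.03,-0.156],[0.009,0.03,-0.156],[0.009,0.03,-0.156],[0.009,0.03,-0.156],[0.009,0.03,-0.156],[0.009,0.03,-0.156],[0.009,0.03,-0.156],[0.009,0.03,-0.156]],"hand":[0.6,0.6,0.6,0.6,0.6,0.1,0.1,0.1,0.1,0.1,0.1,0.1]}' 15
python3 - <<'E'
from h import *
c=cap('top','t2.png');im=c['color'][:,:,::-1]
cv2.imwrite('pics/crop2.png',cv2.resize(im[185:265,155:310],None,fx=5,fy=5,interpolation=cv2.INTER_CUBIC))
E
```

```text
time: 2.7
tool_pos: [0.4904, 0.025, 0.0723]
ee_rot: [[1.0, -0.022, 0.001], [-0.022, -1.0, 0.002], [0.001, -0.002, -1.0]]
contact_force: [-0.8, 1.8, 4.4]
grip_width: 0.0167
finger_force: 15.0
```

View pics/crop2.png

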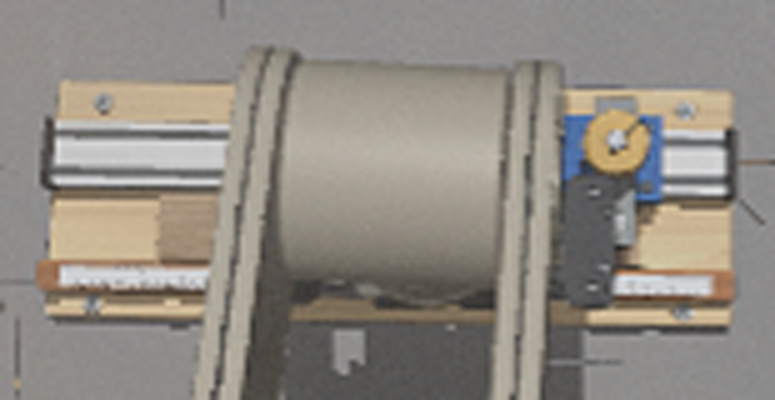

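The crop shows the gripper over the handle, with the nut still visible at (617,140). Width 16.7 mm and a 15 N grip match the 17 mm post. Now swing it open.

```bash
python3 -m pendant '{"twist":[[0,0,0],[0,0,0],[0,0,0],[0,0,0],[0,0,0],[0,0,0],[0,0,0],[0,0,0],[0,0,0],[0,0,0],[0,0,0],[0,0,0]],"xyz":[[0.001,0.017,0],[0.005,0.034,0],[0.011,0.05,0],[0.019,0.065,0],[0.029,0.079,0],[0.04,0.091,0],[0.053,0.102,0],[0.067,0.111,0],[0.083,0.118,0],[0.099,0.123,0],[0.116,0.126,0],[0.133,0.127,0]],"hand":[0.1,0.1,0.1,0.1,0.1,0.1,0.1,0.1,0.1,0.1,0.1,0.1]}' 15
```

```text
time: 3.75
tool_pos: [0.5562, 0.0886, 0.0709]
ee_rot: [[1.0, -0.022, -0.002], [-0.022, -1.0, 0.001], [-0.002, -0.001, -1.0]]
contact_force: [-4.8, -1.7, 4.0]
grip_width: 0.0165
finger_force: 15.0
```

```bash
python3 -m pendant '{"twist":[[0,0,0],[0,0,0],[0,0,0],[0,0,0],[0,0,0],[0,0,0],[0,0,0],[0,0,0],[0,0,0],[0,0,0],[0,0,0],[0,0,0]],"xyz":[[0.004,0.01,0],[0.004,0.04,0],[0.005,0.08,0],[0.006,0.12,0],[0.007,0.16,0],[0.008,0.2,0],[0.009,0.24,0],[0.009,0.27,0],[0.01,0.29,0],[0.01,0.31,0],[0.01,0.32,0],[0.01,0.32,0]],"hand":[0.1,0.1,0.1,0.1,0.1,0.1,0.1,0.1,0.1,0.1,0.1,0.1]}' 20
python3 - <<'E'
from h import *
c=cap('top','t3.png');im=c['color'][:,:,::-1]
cv2.imwrite('pics/crop3.png',cv2.resize(im[185:265,155:310],None,fx=5,fy=5,interpolation=cv2.INTER_CUBIC))
E
```

```text
time: 4.75
tool_pos: [0.5615, 0.249, 0.0711]
ee_rot: [[1.0, -0.021, 0.0], [-0.021, -1.0, 0.001], [0.0, -0.001, -1.0]]
contact_force: [2.2, 3.3, -1.4]
grip_width: 0.017
finger_force: 20.0
```

View pics/crop3.png

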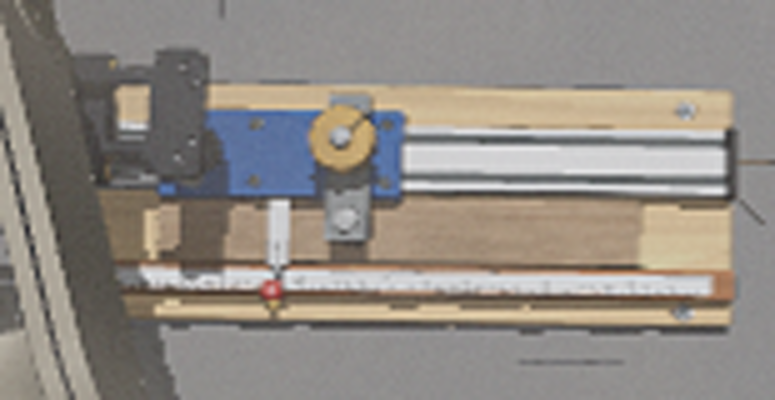

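The pointer is at crop x≈279 and the clip at x≈272, so a few mm remain. Next I'll measure this sub-pixel.

Run:
```python
from h import *
I=np.mean([cap('top')['color'].astype(float) for _ in range(6)],0);c=cap('top')
cv2.imwrite('pics/crop4.png',cv2.resize(I[218:256,190:230,::-1].astype(np.uint8),None,fx=15,fy=15,interpolation=cv2.INTER_CUBIC))
R,G,B=I[...,0],I[...,1],I[...,2]
for r in range(226,240):
    s=slice(204,218);x=np.arange(204,218)
    w=np.clip(B[r,s]-np.median(np.r_[B[r,204:207],B[r,214:218]])-15,0,None)
    print(r,'ptr',(w@x/w.sum()).round(2) if w.sum()>30 else None,B[r,s].round().astype(int))
w=np.clip(R-1.6*np.maximum(G,B)-0,0,None)[238:252,200:218]
for r in range(14):
    if w[r].sum()>20: print(238+r,'clip',(w[r]@np.arange(200,218)/w[r].sum()).round(2),w[r].round().astype(int), G[238+r,204:214].round().astype(int))
```

```text
226 ptr 209.67 [134 125  82  80 122 191 210 210 196  72  82  85  85  83]
227 ptr 210.52 [129 129 131 129 149 194 208 208 198 117 133 135 134 136]
228 ptr 210.34 [122 124 125 122 151 204 207 208 197 115 120 118 122 122]
229 ptr 210.28 [123 125 125 121 156 211 208 207 197 118 124 130 135 136]
230 ptr 210.29 [124 125 123 120 157 211 207 208 198 124 126 128 128 127]
231 ptr 210.27 [122 126 125 122 157 211 208 208 196 124 128 129 126 125]
232 ptr 210.26 [119 123 124 121 157 212 208 208 195 120 125 125 126 125]
233 ptr 210.26 [121 121 121 117 154 206 186 207 185 118 125 127 127 130]
234 ptr 210.25 [120 119 121 118 152 204 174 208 178 117 122 124 129 130]
235 ptr 210.2 [128 130 128 118 151 205 174 206 171 118 123 124 125 125]
236 ptr 210.2 [129 131 129 120 153 207 184 207 172 125 132 133 128 131]
237 ptr 210.1 [ 65  66  68  62 138 209 191 209 164  58  62  64  61  61]
238 ptr 209.28 [123  99 100  99  88 111 169  86  79  98 100 101 101 100]
239 ptr None [217 218 218 218 213 185 160 161 220 218 218 217 217 217]
241 clip 208.8 [ 0  0  0  0  0  0  0  0 29 21 16  0  0  0  0  0  0  0] [186 212 207 171  91  98 100 152 215 203]
242 clip 209.46 [ 0  0  0  0  0  0  0  0 16  0 42  0  0  0  0  0  0  0] [198 192 154 115 112 152  89 131 196 217]
243 clip 208.78 [ 0  0  0  0  0  0  0 37 17  0 50  8  0  0  0  0  0  0] [ 56  60  62  68 112 152  83  66  72  71]
244 clip 208.87 [ 0  0  0  0  0  0  0  0 43 28 29  0  0  0  0  0  0  0] [114 115 108  69  60  69  65  60  86 100]
```

View pics/crop4.png

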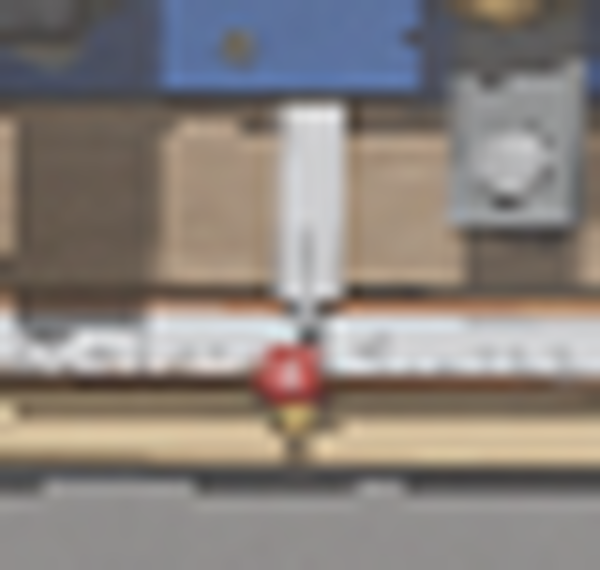

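The zoom shows the pointer tip at px ≈210.0 and the clip's white line at ≈208.85. Both methods leave about 3.3 mm to go.

```bash
python3 -m pendant '{"twist":[[0,0,0],[0,0,0],[0,0,0],[0,0,0]],"xyz":[[0,0.003,0],[0,0.0066,0],[0,0.0066,0],[0,0.0066,0]],"hand":[0.1,0.1,0.1,0.1]}' 20
python3 - <<'E'
from h import *
I=np.mean([cap('top')['color'].astype(float) for _ in range(6)],0)
B,G=I[...,2],I[...,1];x=np.arange(204,216)
for r in list(range(229,238)):
    w=np.clip(B[r,204:216]-np.median(np.r_[B[r,204:206],B[r,212:216]])-15,0,None); print(r,(w@x/w.sum()).round(2),end=' ')
print()
for r in (237,238,239,240,241,242,243): print(r,B[r,204:216].round(),G[r,204:216].round())
print(env.get_state()['tool_pos'],env.get_state()['contact_force'])
E
```

```text
time: 5.48
tool_pos: [0.5613, 0.2497, 0.071]
ee_rot: [[1.0, -0.023, -0.001], [-0.023, -1.0, -0.001], [-0.001, 0.001, -1.0]]
contact_force: [1.1, -4.6, -2.8]
grip_width: 0.0163
finger_force: 20.0
229 210.12 230 210.13 231 210.05 232 209.84 233 209.69 234 209.77 235 209.66 236 209.68 237 209.62 
237 [ 66.  66.  67.  82. 157. 209. 193. 201.  68.  60.  62.  64.] [ 77.  77.  79.  90. 158. 207. 190. 199.  76.  66.  68.  70.]
238 [124. 102. 100.  92.  76. 125. 166.  60.  98. 100. 101. 101.] [144. 128. 126. 116.  82. 127. 164.  76. 125. 128. 128. 127.]
239 [216. 217. 218. 219. 215. 195. 169. 149. 221. 218. 217. 217.] [213. 214. 214. 216. 212. 193. 168. 146. 218. 215. 214. 214.]
240 [210. 211. 211. 214. 213. 189. 122. 150. 215. 212. 204. 187.] [208. 209. 210. 212. 211. 187. 120. 148. 213. 210. 202. 185.]
241 [187. 214. 209. 171.  88.  94.  94. 154. 216. 204. 173. 189.] [185. 212. 207. 171.  91.  98.  98. 154. 215. 202. 172. 187.]
242 [192. 186. 147. 108. 110. 151.  85. 130. 198. 221. 212. 195.] [198. 192. 154. 116. 113. 152.  89. 130. 195. 218. 209. 192.]
243 [ 47.  48.  53.  64. 113. 150.  81.  59.  58.  56.  58.  59.] [ 57.  58.  63.  68. 114. 151.  84.  67.  72.  71.  73.  74.]
[0.56128546 0.24972118 0.07100958] [ 1.04706185 -4.78437763 -1.31409837]
```

```bash
python3 -m pendant '{"twist":[[0,0,0],[0,0,0],[0,0,0],[0,0,0]],"xyz":[[0,0.002,0],[0,0.004,0],[0,0.004,0],[0,0.004,0]],"hand":[0.1,0.1,0.1,0.1]}' 20
cat > m.py <<'E'
from h import *
I=np.mean([cap('top')['color'].astype(float) for _ in range(6)],0)
B,G=I[...,2],I[...,1]
# pointer edges at half level (145..165) rows 229-236
L=[];Rr=[]
for r in range(229,237):
    p=B[r,202:218]; up=[i for i in range(15) if p[i]<165<=p[i+1]][0]; dn=[i for i in range(15) if p[i]>=165>p[i+1]][-1]
    L.append(202+up+(165-p[up])/(p[up+1]-p[up])); Rr.append(202+dn+(p[dn]-165)/(p[dn]-p[dn+1]))
m=(np.array(L)+Rr)/2; print('arm mid',m.round(2),(np.array(Rr)-L).round(2))
for r in (238,239,240,241): print(r,B[r,205:215].round())
s=env.get_state();print(s['tool_pos'],s['contact_force'])
E
python3 m.py
```

```text
time: 6.12
tool_pos: [0.5613, 0.2517, 0.071]
ee_rot: [[1.0, -0.023, -0.0], [-0.023, -1.0, -0.001], [-0.0, 0.001, -1.0]]
contact_force: [1.5, -5.1, -2.1]
grip_width: 0.0164
finger_force: 20.0
arm mid [209.33 209.34 209.22 209.24 209.24 209.31 209.26 209.24] [3.93 3.91 4.14 4.12 4.08 4.24 4.22 3.91]
238 [ 99. 101.  89. 112. 171. 100.  75.  99. 101. 102.]
239 [217. 218. 218. 212. 176. 179. 219. 218. 218. 218.]
240 [212. 213. 214. 200.  88. 151. 216. 213. 212. 203.]
241 [214. 209. 172.  90.  96.  94. 149. 216. 205. 173.]
[0.56131453 0.25165861 0.07100039] [ 2.19820764 -5.92367045 -1.99758147]
```

The pointer arm mid (≈209.1 at the clip row) and the white line (≈208.85) agree to under 0.5 mm with parallax. Now I relieve the preload and swing the lever shut.

```bash
python3 -m pendant '{"twist":[[0,0,0],[0,0,0],[0,0,0],[0,0,0],[0,0,0],[0,0,0],[0,0,0],[0,0,0],[0,0,0],[0,0,0],[0,0,0],[0,0,0]],"xyz":[[0,-0.004,0],[-0.017,-0.005,0],[-0.034,-0.008,0],[-0.051,-0.013,0],[-0.067,-0.02,0],[-0.081,-0.029,0],[-0.094,-0.04,0],[-0.106,-0.052,0],[-0.116,-0.066,0],[-0.124,-0.081,0],[-0.13,-0.097,0],[-0.134,-0.114,0]],"hand":[0.1,0.1,0.1,0.1,0.1,0.1,0.1,0.1,0.1,0.1,0.1,0.1]}' 15
python3 -m pendant '{"twist":[[0,0,0],[0,0,0],[0,0,0],[0,0,0],[0,0,0]],"xyz":[[0,-0.01,0],[0,-0.018,0],[0,-0.022,0],[0,-0.022,0],[0,-0.022,0]],"hand":[0.1,0.1,0.1,0.1,0.1]}' 15
```

```text
time: 7.42
tool_pos: [0.492, 0.1973, 0.0713]
ee_rot: [[1.0, -0.021, -0.003], [-0.021, -1.0, 0.003], [-0.003, -0.003, -1.0]]
contact_force: [-4.1, 6.3, 1.1]
grip_width: 0.0167
finger_force: 15.0
time: 7.83
tool_pos: [0.4922, 0.1868, 0.0713]
ee_rot: [[1.0, -0.022, -0.003], [-0.022, -1.0, 0.004], [-0.004, -0.003, -1.0]]
contact_force: [-7.4, 9.7, 1.5]
grip_width: 0.0169
finger_force: 15.0
```

```bash
python3 -m pendant '{"twist":[[0,0,0],[0,0,0],[0,0,0]],"xyz":[[0,-0.006,0],[0,-0.006,0],[0,-0.006,0]],"hand":[0.1,0.1,0.1]}' 15
python3 m.py
```

```text
time: 8.08
tool_pos: [0.4922, 0.1865, 0.0714]
ee_rot: [[1.0, -0.021, -0.003], [-0.021, -1.0, 0.008], [-0.003, -0.008, -1.0]]
contact_force: [-5.7, 23.0, -2.7]
grip_width: 0.0166
finger_force: 15.0Traceback (most recent call last):
  File "m.py", line 7, in <module>
    p=B[r,202:218]; up=[i for i in range(15) if p[i]<165<=p[i+1]][0]; dn=[i for i in range(15) if p[i]>=165>p[i+1]][-1]
                       ~~~~~~~~~~~~~~~~~~~~~~~~~~~~~~~~~~~~~~~~~~^^^
IndexError: list index out of range
```

The lever is hard against its shut stop (23 N, no motion). Next: relieve, release, lift and look.

```bash
python3 -m pendant '{"twist":[[0,0,0],[0,0,0],[0,0,0],[0,0,0],[0,0,0],[0,0,0],[0,0,0],[0,0,0],[0,0,0],[0,0,0],[0,0,0],[0,0,0]],"xyz":[[0,0.008,0],[0,0.016,0],[0,0.016,0],[0,0.016,0],[0,0.016,0],[0,0.016,0],[0,0.016,0.06],[0,0.016,0.13],[0,0.016,0.2],[0,-0.06,0.2],[0.05,-0.14,0.2],[0.05,-0.22,0.2]],"hand":[0.1,0.1,0.65,0.65,0.65,0.65,0.65,0.65,0.65,0.65,0.65,0.65]}' 15
python3 -m pendant '{"twist":[[0,0,0],[0,0,0],[0,0,0],[0,0,0],[0,0,0],[0,0,0]],"xyz":[[0,-0.08,0],[0,-0.16,0],[0,-0.24,0],[0,-0.32,0],[0,-0.4,0],[0,-0.4,0]],"hand":[0.65,0.65,0.65,0.65,0.65,0.65]}' 15
python3 - <<'E'
import h
c=h.cap('top');im=c['color'][:,:,::-1]
h.cv2.imwrite('pics/crop5.png',h.cv2.resize(im[200:256,180:260],None,fx=9,fy=9,interpolation=h.cv2.INTER_CUBIC))
print(h.env.get_state()['joints'])
E
python3 m.py
```

```text
time: 9.38
tool_pos: [0.5212, 0.0742, 0.1729]
ee_rot: [[1.0, -0.02, 0.004], [-0.02, -1.0, 0.0], [0.004, -0.0, -1.0]]
contact_force: [1.5, -0.9, -0.0]
grip_width: 0.0605
finger_force: 0.0
time: 9.88
tool_pos: [0.5186, -0.1321, 0.1717]
ee_rot: [[1.0, -0.028, 0.001], [-0.028, -1.0, -0.003], [0.001, 0.003, -1.0]]
contact_force: [0.3, 0.6, -0.5]
grip_width: 0.0609
finger_force: 0.0
[-3.39153521e-01 -2.03883661e-02  1.73098421e+00 -6.21142723e-04
  1.43056064e+00  1.25956155e+00]
arm mid [209.64 209.58 209.57 209.54 209.34 209.42 209.37 209.38] [3.43 3.38 3.45 3.48 3.87 3.89 3.91 3.96]
238 [ 98. 100.  89. 107. 173. 160.  72.  98. 100. 100.]
239 [214. 214. 214. 207. 177. 187. 215. 214. 214. 214.]
240 [208. 209. 210. 211. 199. 157. 212. 210. 208. 200.]
241 [210. 205. 167.  87.  92.  93. 146. 212. 201. 171.]
[ 0.51924525 -0.12373121  0.17142976] [-0.01546578 -0.82923275 -0.14486243]
```

View pics/crop5.png

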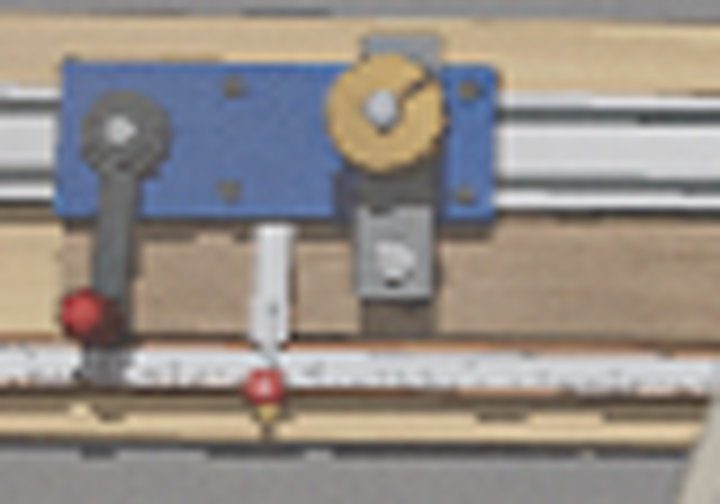

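The crop shows the pointer tip at about (268,345), the clip's line at (264,385) and the lever at roughly 0.07 rad, so my relief move pulled it slightly open again. The carriage also seems about 1 mm short. I'll regrip, reopen, correct the carriage and shut it properly.

```bash
python3 -m pendant '{"twist":[[0,0,0.003],[0,0,0.003],[0,0,0.003],[0,0,0.003],[0,0,0.003],[0,0,0.003],[0,0,0.003],[0,0,0.003],[0,0,0.003],[0,0,0.003],[0,0,0.003],[0,0,0.003]],"xyz":[[0,0.08,0],[-0.03,0.16,0],[-0.054,0.24,0],[-0.054,0.32,0],[-0.054,0.4,0],[-0.054,0.48,0],[-0.054,0.55,0],[-0.054,0.61,0],[-0.054,0.63,0],[-0.054,0.63,0],[-0.054,0.63,0],[-0.054,0.63,0]],"hand":[0.6,0.6,0.6,0.6,0.6,0.6,0.6,0.6,0.6,0.6,0.6,0.6]}' 15
python3 - <<'E'
from h import *
c=cap('top');f=lambda u,v,z: plane(c,((u+.5)/9-.5+180,(v+.5)/9-.5+200),z).round(4)
print('pivot',f(120,130,.066),'handle',f(84,312,.106),'nut',f(384,108,.120))
print('ptr', *[plane(c,(209.15,243),z)[1].round(5) for z in (.043,.045,.047)],'clip',*[plane(c,(208.85,243),z)[1].round(5) for z in (.043,.046,.049)])
E
```

```text
time: 11.23
tool_pos: [0.492, 0.189, 0.1714]
ee_rot: [[1.0, -0.016, -0.0], [-0.016, -1.0, -0.001], [-0.0, 0.001, -1.0]]
contact_force: [-0.3, -0.2, 0.1]
grip_width: 0.0555
finger_force: 0.0
pivot [0.5596 0.1854 0.066 ] handle [0.4938 0.1878 0.106 ] nut [0.5581 0.0896 0.12  ]
ptr 0.13767 0.13737 0.13706 clip 0.13859 0.13813 0.13768
```

```bash
python3 -m pendant '{"twist":[[0,0,0],[0,0,0],[0,0,0],[0,0,0],[0,0,0],[0,0,0],[0,0,0],[0,0,0],[0,0,0],[0,0,0]],"xyz":[[0.001,0,-0.06],[0.001,0,-0.12],[0.001,0,-0.18],[0.001,0,-0.2],[0.001,0,-0.2],[0.001,0,-0.2],[0.001,0,-0.2],[0.001,0,-0.2],[0.001,0,-0.2],[0.001,0,-0.2]],"hand":[0.6,0.6,0.6,0.6,0.1,0.1,0.1,0.1,0.1,0.1]}' 15
```

```text
time: 12.12
tool_pos: [0.4936, 0.1901, 0.0728]
ee_rot: [[1.0, -0.016, 0.002], [-0.016, -1.0, 0.001], [0.002, -0.001, -1.0]]
contact_force: [-0.0, 0.0, 0.2]
grip_width: 0.0202
finger_force: 0.0
```

```bash
python3 -m pendant '{"twist":[[0,0,0],[0,0,0],[0,0,0],[0,0,0],[0,0,0],[0,0,0],[0,0,0],[0,0,0],[0,0,0],[0,0,0],[0,0,0],[0,0,0]],"xyz":[[0,0,0],[0,0,0],[0.004,0.027,0],[0.011,0.043,0],[0.019,0.058,0],[0.029,0.072,0],[0.04,0.084,0],[0.053,0.095,0],[0.067,0.104,0],[0.083,0.111,0],[0.099,0.116,0],[0.116,0.119,0]],"hand":[0.1,0.1,0.1,0.1,0.1,0.1,0.1,0.1,0.1,0.1,0.1,0.1]}' 15
python3 -m pendant '{"twist":[[0,0,0],[0,0,0],[0,0,0],[0,0,0]],"xyz":[[0.017,0.001,0],[0.021,0.001,0],[0.021,0.001,0],[0.021,0.001,0]],"hand":[0.1,0.1,0.1,0.1]}' 15
python3 m.py
```

```text
time: 13.12
tool_pos: [0.5503, 0.2497, 0.0712]
ee_rot: [[1.0, -0.016, -0.002], [-0.016, -1.0, -0.0], [-0.002, 0.0, -1.0]]
contact_force: [-4.4, -1.9, 3.9]
grip_width: 0.0164
finger_force: 15.0
time: 13.45
tool_pos: [0.5614, 0.2505, 0.0714]
ee_rot: [[1.0, -0.016, 0.001], [-0.016, -1.0, 0.001], [0.001, -0.001, -1.0]]
contact_force: [0.6, 4.8, -0.7]
grip_width: 0.0168
finger_force: 15.0
arm mid [209.62 209.58 209.54 209.52 209.34 209.41 209.35 209.37] [3.53 3.45 3.52 3.55 3.93 3.99 3.99 4.03]
238 [100.  98.  90. 107. 176. 164.  71.  99. 100. 100.]
239 [217. 217. 218. 210. 180. 191. 217. 217. 218. 218.]
240 [212. 212. 213. 215. 202. 160. 215. 212. 212. 203.]
241 [214. 209. 171.  88.  93.  94. 150. 214. 204. 173.]
[0.56110288 0.25041426 0.07141557] [-0.31271941  5.34981571 -0.81964418]
```

```bash
python3 -m pendant '{"twist":[[0,0,0],[0,0,0],[0,0,0],[0,0,0],[0,0,0]],"xyz":[[0,0.004,0],[0,0.008,0],[0,0.0095,0],[0,0.0095,0],[0,0.0095,0]],"hand":[0.1,0.1,0.1,0.1,0.1]}' 20
python3 m.py
```

```text
time: 14.17
tool_pos: [0.5611, 0.253, 0.0713]
ee_rot: [[1.0, -0.017, -0.0], [-0.017, -1.0, -0.002], [-0.0, 0.002, -1.0]]
contact_force: [0.2, -5.4, 0.5]
grip_width: 0.0166
finger_force: 20.0
arm mid [209.06 208.9  208.72 208.81 208.64 208.63 208.54 208.51] [3.66 3.32 3.65 3.3  3.49 3.52 3.53 3.64]
238 [ 99.  93.  90. 124. 129.  56.  80.  98. 100. 100.]
239 [217. 218. 208. 162. 184. 197. 220. 218. 217. 218.]
240 [212. 214. 203. 128. 164. 218. 214. 212. 211. 203.]
241 [214. 209. 173.  90.  95.  94. 148. 215. 204. 173.]
[0.5611137  0.25307131 0.07126105] [ 0.08321583 -4.77922842  0.93567937]
```

```bash
python3 -m pendant '{"twist":[[0,0,0],[0,0,0],[0,0,0],[0,0,0],[0,0,0],[0,0,0],[0,0,0],[0,0,0],[0,0,0],[0,0,0],[0,0,0],[0,0,0]],"xyz":[[0,-0.004,0],[-0.017,-0.005,0],[-0.034,-0.008,0],[-0.051,-0.013,0],[-0.067,-0.02,0],[-0.081,-0.029,0],[-0.094,-0.04,0],[-0.106,-0.052,0],[-0.116,-0.066,0],[-0.124,-0.081,0],[-0.13,-0.097,0],[-0.134,-0.114,0]],"hand":[0.1,0.1,0.1,0.1,0.1,0.1,0.1,0.1,0.1,0.1,0.1,0.1]}' 15
python3 -m pendant '{"twist":[[0,0,0],[0,0,0],[0,0,0],[0,0,0],[0,0,0],[0,0,0]],"xyz":[[0,-0.01,0],[0,-0.018,0],[0,-0.022,0],[0,-0.026,0],[0,-0.026,0],[0,-0.026,0]],"hand":[0.1,0.1,0.1,0.1,0.1,0.1]}' 15
```

```text
time: 15.47
tool_pos: [0.4921, 0.1988, 0.0715]
ee_rot: [[1.0, -0.015, -0.002], [-0.015, -1.0, 0.002], [-0.002, -0.002, -1.0]]
contact_force: [-4.1, 6.4, 1.4]
grip_width: 0.0165
finger_force: 15.0
time: 15.97
tool_pos: [0.4923, 0.1883, 0.0715]
ee_rot: [[1.0, -0.015, -0.002], [-0.015, -1.0, 0.006], [-0.002, -0.006, -1.0]]
contact_force: [-4.6, 19.5, -0.0]
grip_width: 0.0168
finger_force: 15.0
```

```bash
python3 -m pendant '{"twist":[[0,0,0],[0,0,0],[0,0,0],[0,0,0],[0,0,0],[0,0,0],[0,0,0],[0,0,0.06],[0,0,0.12],[0,0,0.18],[0,0,0.24],[0,0,0.3]],"xyz":[[0,0,0],[0,0,0],[0,0,0],[0,0,0],[0,0,0.06],[0,0,0.13],[0,0,0.2],[0,-0.04,0.2],[0.03,-0.12,0.2],[0.05,-0.2,0.2],[0.05,-0.28,0.2],[0.05,-0.36,0.2]],"hand":[0.65,0.65,0.65,0.65,0.65,0.65,0.65,0.65,0.65,0.65,0.65,0.65]}' 15
python3 -m pendant '{"twist":[[0,0,0.06],[0,0,0.12],[0,0,0.18],[0,0,0.24],[0,0,0.3],[0,0,0.36],[0,0,0.42],[0,0,0.48],[0,0,0.54],[0,0,0.6],[0,0,0.66],[0,0,0.72]],"xyz":[[0,-0.08,0],[0,-0.16,0],[0,-0.24,0],[0,-0.26,0],[0,-0.26,0],[0,-0.26,0],[0,-0.26,0],[0,-0.26,0],[0,-0.26,0],[0,-0.26,0],[0,-0.26,0],[0,-0.26,0]],"hand":[0.65,0.65,0.65,0.65,0.65,0.65,0.65,0.65,0.65,0.65,0.65,0.65]}' 15
python3 - <<'E'
import h
c=h.cap('top');im=c['color'][:,:,::-1]
h.cv2.imwrite('pics/crop6.png',h.cv2.resize(im[200:256,180:260],None,fx=9,fy=9,interpolation=h.cv2.INTER_CUBIC))
print(h.env.get_state()['joints'].__str__())
E
python3 m.py
```

```text
time: 16.97
tool_pos: [0.5193, 0.0161, 0.1716]
ee_rot: [[0.85, 0.527, 0.0], [0.527, -0.85, -0.0], [0.0, 0.001, -1.0]]
contact_force: [-0.5, 0.5, 0.0]
grip_width: 0.0603
finger_force: 0.0
time: 17.97
tool_pos: [0.5189, -0.1124, 0.1714]
ee_rot: [[-0.412, 0.911, -0.0], [0.911, 0.412, -0.0], [-0.0, -0.0, -1.0]]
contact_force: [-0.9, -1.2, -0.1]
grip_width: 0.0605
finger_force: 0.0
[-3.09503980e-01 -2.93839928e-02  1.74020249e+00 -4.02344209e-04
  1.43111415e+00 -7.43133899e-01]
arm mid [209.22 209.22 209.2  209.18 209.14 209.12 209.04 208.93] [4.03 4.03 3.77 3.8  3.75 3.66 3.55 3.36]
238 [ 99.  99.  90.  90. 128.  63.  78.  99. 100. 100.]
239 [214. 214. 210. 180. 140. 178. 217. 216. 214. 215.]
240 [208. 210. 212. 202. 143. 186. 212. 210. 208. 201.]
241 [211. 206. 169.  87.  93.  93. 147. 212. 202. 170.]
[ 0.51911935 -0.11200171  0.17140126] [-0.39545347 -0.01852085  0.32697886]
```

View pics/crop6.png

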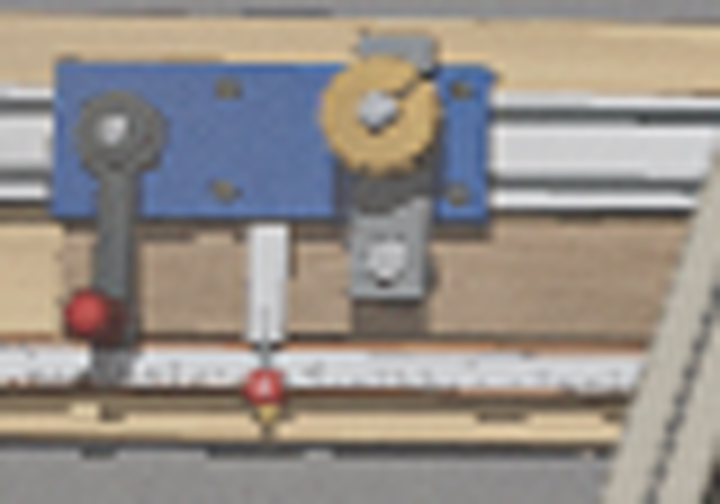

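The pointer tip (264,345) is now in line with the clip's line (264,385), and the lever is straight to the fence. Next I move over the nut while winding the wrist back.

```bash
python3 -m pendant '{"twist":[[0,0,0.06],[0,0,0.12],[0,0,0.18],[0,0,0.24],[0,0,0.3],[0,0,0.36],[0,0,0.42],[0,0,0.48],[0,0,0.54],[0,0,0.6],[0,0,0.66],[0,0,0.72]],"xyz":[[0,0.02,0],[0.02,0.08,0],[0.04,0.14,0],[0.06,0.2,0],[0.076,0.26,0],[0.076,0.32,0],[0.076,0.38,0],[0.076,0.406,0],[0.076,0.406,0],[0.076,0.406,0],[0.076,0.406,0],[0.076,0.406,0]],"hand":[0.65,0.65,0.65,0.65,0.65,0.65,0.65,0.65,0.65,0.65,0.65,0.65]}' 15
python3 -m pendant '{"twist":[[0,0,0.06],[0,0,0.12],[0,0,0.18],[0,0,0.22],[0,0,0.22],[0,0,0.22]],"xyz":[[0,0,0],[0,0,0],[0,0,0],[0,0,0],[0,0,0],[0,0,0]],"hand":[0.65,0.65,0.65,0.65,0.65,0.65]}' 15
python3 -c "
from h import *
c=cap('top');print(plane(c,(221.55,211.8),.12));print(env.get_state()['joints'],env.get_state()['tool_pos'])"
```

```text
time: 19.32
tool_pos: [0.5571, 0.0914, 0.1714]
ee_rot: [[-0.957, -0.289, -0.0], [-0.289, 0.957, -0.0], [0.0, -0.0, -1.0]]
contact_force: [0.1, 0.2, -0.4]
grip_width: 0.0603
finger_force: 0.0
time: 19.82
tool_pos: [0.5572, 0.0911, 0.1714]
ee_rot: [[-0.749, -0.663, -0.0], [-0.663, 0.749, -0.0], [0.0, 0.0, -1.0]]
contact_force: [-0.2, -0.4, -0.1]
grip_width: 0.0607
finger_force: 0.0
[0.55737543 0.09158286 0.12      ]
[ 7.12238097e-02  6.16683717e-02  1.64805412e+00 -3.86661230e-05
  1.43199292e+00 -2.22380573e+00] [0.55717081 0.09106672 0.17140022]
```

```bash
python3 -m pendant '{"twist":[[0,0,0],[0,0,0],[0,0,0],[0,0,0],[0,0,0],[0,0,0],[0,0,0],[0,0,0],[0,0,0],[0,0,0]],"xyz":[[0,0.001,-0.05],[0,0.001,-0.1],[0,0.001,-0.15],[0,0.001,-0.16],[0,0.001,-0.16],[0,0.001,-0.16],[0,0.001,-0.16],[0,0.001,-0.16],[0,0.001,-0.16],[0,0.001,-0.16]],"hand":[0.65,0.65,0.65,0.65,0.65,0.3,0.3,0.3,0.3,0.3]}' 25
```

```text
time: 20.7
tool_pos: [0.5581, 0.0921, 0.0932]
ee_rot: [[-0.746, -0.665, 0.002], [-0.665, 0.746, 0.001], [-0.002, -0.001, -1.0]]
contact_force: [-1.4, 1.8, 5.9]
grip_width: 0.0378
finger_force: 25.0
```

```bash
python3 -m pendant '{"twist":[[0,0,-0.05],[0,0,-0.1],[0,0,-0.15],[0,0,-0.2],[0,0,-0.25],[0,0,-0.3],[0,0,-0.35],[0,0,-0.4],[0,0,-0.45],[0,0,-0.5],[0,0,-0.55],[0,0,-0.6]],"xyz":[[0,0,0],[0,0,0],[0,0,-0.001],[0,0,-0.001],[0,0,-0.001],[0,0,-0.001],[0,0,-0.001],[0,0,-0.002],[0,0,-0.002],[0,0,-0.002],[0,0,-0.002],[0,0,-0.002]],"hand":[0.3,0.3,0.3,0.3,0.3,0.3,0.3,0.3,0.3,0.3,0.3,0.3]}' 25
python3 -c "
from h import *
s=env.get_state();R=np.array(s['ee_rot']);print(s['joints'][5],np.degrees(np.arctan2(R[1,1],R[0,1])),s['torque'],s['contact_force'])"
```

```text
time: 21.7
tool_pos: [0.558, 0.0923, 0.0921]
ee_rot: [[-0.889, 0.459, 0.002], [0.459, 0.889, 0.001], [-0.001, 0.002, -1.0]]
contact_force: [-1.6, 3.5, 4.2]
grip_width: 0.0378
finger_force: 25.0
-1.0219285480838556 62.703064049762304 [0.42293321 0.15353187 0.07420265] [-1.62702541  3.54453464  4.24891706]
```

```bash
cat > q.py <<'E'
from h import *
s=env.get_state();R=np.array(s['ee_rot']);print(s['joints'][5].round(4),np.degrees(np.arctan2(R[1,1],R[0,1])).round(2),np.round(s['torque'],3),np.round(s['contact_force'],1))
E
python3 -m pendant '{"twist":[[0,0,-0.04],[0,0,-0.08],[0,0,-0.12],[0,0,-0.16],[0,0,-0.2],[0,0,-0.24],[0,0,-0.28],[0,0,-0.32],[0,0,-0.36],[0,0,-0.4],[0,0,-0.4]],"xyz":[[0,0,0],[0,0,0],[0,0,0],[0,0,-0.001],[0,0,-0.001],[0,0,-0.001],[0,0,-0.001],[0,0,-0.001],[0,0,-0.001],[0,0,-0.002],[0,0,-0.002]],"hand":[0.3,0.3,0.3,0.3,0.3,0.3,0.3,0.3,0.3,0.3,0.3]}' 25; python3 q.py
```

```text
time: 22.62
tool_pos: [0.5581, 0.0924, 0.0913]
ee_rot: [[-0.29, 0.957, 0.002], [0.957, 0.29, 0.001], [0.0, 0.002, -1.0]]
contact_force: [-1.9, 3.6, 6.8]
grip_width: 0.0379
finger_force: 25.0
-0.2216 16.84 [ 0.445  0.407 -0.067] [-1.9  3.6  6.8]
```

```bash
python3 -m pendant '{"twist":[[0,0,-0.02],[0,0,-0.04],[0,0,-0.06],[0,0,-0.08]],"xyz":[[0,0,0],[0,0,0],[0,0,0],[0,0,0]],"hand":[0.3,0.3,0.3,0.3]}' 25; python3 q.py
python3 -m pendant '{"twist":[[0,0,-0.02],[0,0,-0.04],[0,0,-0.06],[0,0,-0.08]],"xyz":[[0,0,0],[0,0,0],[0,0,0],[0,0,-0.001]],"hand":[0.3,0.3,0.3,0.3]}' 25; python3 q.py
```

```text
time: 22.95
tool_pos: [0.5582, 0.0924, 0.0912]
ee_rot: [[-0.137, 0.991, 0.002], [0.991, 0.137, 0.001], [0.001, 0.002, -1.0]]
contact_force: [-0.5, 2.7, 4.9]
grip_width: 0.0376
finger_force: 25.0
-0.0649 7.87 [0.471 0.335 0.068] [-0.5  2.7  4.9]
time: 23.28
tool_pos: [0.5584, 0.0923, 0.091]
ee_rot: [[0.022, 1.0, 0.003], [1.0, -0.022, 0.001], [0.001, 0.003, -1.0]]
contact_force: [-4.6, -0.8, 12.6]
grip_width: 0.0372
finger_force: 25.0
0.0947 -1.27 [-0.183  0.855  0.694] [-4.6 -0.8 12.6]
```

```bash
python3 -m pendant '{"twist":[[0,0,-0.01],[0,0,-0.02],[0,0,-0.02]],"xyz":[[0,0,0],[0,0,0],[0,0,0]],"hand":[0.3,0.3,0.3]}' 45; python3 q.py
```

```text
time: 23.53
tool_pos: [0.5583, 0.0916, 0.0911]
ee_rot: [[0.061, 0.998, 0.003], [0.998, -0.061, -0.0], [-0.0, 0.003, -1.0]]
contact_force: [-3.1, 0.0, 8.4]
grip_width: 0.0374
finger_force: 45.0
0.1336 -3.5 [-0.244  0.517  0.707] [-3.1  0.   8.4]
```

```bash
python3 -m pendant '{"twist":[[0,0,-0.006],[0,0,-0.012],[0,0,-0.012]],"xyz":[[0,0,0],[0,0,0],[0,0,0]],"hand":[0.3,0.3,0.3]}' 45; python3 q.py
```

```text
time: 23.78
tool_pos: [0.5583, 0.0913, 0.0911]
ee_rot: [[0.084, 0.996, 0.003], [0.996, -0.084, -0.001], [-0.001, 0.003, -1.0]]
contact_force: [-3.0, -1.2, 8.3]
grip_width: 0.0373
finger_force: 45.0
0.1568 -4.83 [-0.422  0.559  1.012] [-3.  -1.2  8.3]
```

```bash
for i in 1; do python3 -m pendant '{"twist":[[0,0,0.01],[0,0,0.02],[0,0,0.02]],"xyz":[[0,0,0],[0,0,0],[0,0,0]],"hand":[0.3,0.3,0.3]}' 45 >/dev/null; python3 q.py; done
python3 -m pendant '{"twist":[[0,0,0.01],[0,0,0.02],[0,0,0.02]],"xyz":[[0,0,0],[0,0,0],[0,0,0]],"hand":[0.3,0.3,0.3]}' 45 >/dev/null; python3 q.py
python3 -m pendant '{"twist":[[0,0,0.01],[0,0,0.02],[0,0,0.02]],"xyz":[[0,0,0],[0,0,0],[0,0,0]],"hand":[0.3,0.3,0.3]}' 45 >/dev/null; python3 q.py
```

```text
0.1159 -2.51 [-0.339  0.531  0.093] [-3.  -1.7  8.8]
0.0759 -0.22 [-0.365  0.483  0.103] [-3.2 -1.2  8.3]
0.0359 2.07 [-0.333  0.512  0.083] [-3.3 -1.8  8.3]
```

```bash
python3 -m pendant '{"twist":[[0,0,0.04],[0,0,0.08],[0,0,0.12],[0,0,0.16],[0,0,0.2],[0,0,0.24],[0,0,0.28],[0,0,0.32],[0,0,0.36],[0,0,0.4],[0,0,0.44],[0,0,0.48]],"xyz":[[0,0,0],[0,0,0],[0,0,0.001],[0,0,0.001],[0,0,0.001],[0,0,0.001],[0,0,0.001],[0,0,0.002],[0,0,0.002],[0,0,0.002],[0,0,0.002],[0,0,0.002]],"hand":[0.3,0.3,0.3,0.3,0.3,0.3,0.3,0.3,0.3,0.3,0.3,0.3]}' 45; python3 q.py
python3 -m pendant '{"twist":[[0,0,0.04],[0,0,0.08],[0,0,0.12],[0,0,0.16],[0,0,0.2],[0,0,0.23],[0,0,0.25],[0,0,0.262],[0,0,0.262],[0,0,0.262],[0,0,0.262]],"xyz":[[0,0,0],[0,0,0],[0,0,0],[0,0,0.001],[0,0,0.001],[0,0,0.001],[0,0,0.001],[0,0,0.001],[0,0,0.001],[0,0,0.001],[0,0,0.001]],"hand":[0.3,0.3,0.3,0.3,0.3,0.3,0.3,0.3,0.3,0.3,0.3]}' 45; python3 q.py
```

```text
time: 25.53
tool_pos: [0.559, 0.0918, 0.092]
ee_rot: [[-0.841, 0.541, 0.004], [0.541, 0.841, 0.001], [-0.003, 0.003, -1.0]]
contact_force: [0.8, -0.3, 5.0]
grip_width: 0.0376
finger_force: 45.0
-0.9267 57.22 [ 0.267 -0.426 -0.005] [ 0.8 -0.3  5. ]
time: 26.45
tool_pos: [0.5591, 0.0922, 0.0925]
ee_rot: [[-0.999, 0.052, 0.004], [0.052, 0.999, 0.001], [-0.004, 0.001, -1.0]]
contact_force: [1.4, 2.6, 6.0]
grip_width: 0.037
finger_force: 45.0
-1.4465 87.02 [ 0.763 -0.487  0.034] [1.4 2.6 6. ]
```

```bash
python3 - <<'E'
import h
c=h.cap('top');im=c['color'][:,:,::-1]
h.cv2.imwrite('pics/crop7.png',h.cv2.resize(im[185:265,155:310],None,fx=5,fy=5,interpolation=h.cv2.INTER_CUBIC))
E
python3 m.py; python3 q.py
```

```text
-1.4465 87.02 [ 0.795 -0.505  0.065] [1.1 3.3 6. ]Traceback (most recent call last):
  File "m.py", line 7, in <module>
    p=B[r,202:218]; up=[i for i in range(15) if p[i]<165<=p[i+1]][0]; dn=[i for i in range(15) if p[i]>=165>p[i+1]][-1]
                       ~~~~~~~~~~~~~~~~~~~~~~~~~~~~~~~~~~~~~~~~~~^^^
IndexError: list index out of range
```

View pics/crop7.png

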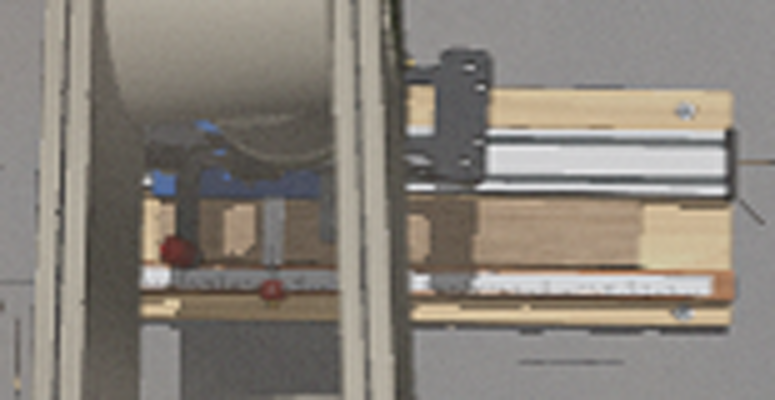

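The pointer (272,230) is in line with the clip (272,290), the lever is shut with its handle at (177,250), and the strip's right end is still at x≈640. The gripper is holding the nut, so I'm handing in.

```bash
python3 -c "
from rig import env; print(env.hand_in())"
```

```text
the job is handed in; nothing more can be done
None
```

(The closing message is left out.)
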